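Finish the slat crib and set the carving blank on it

TASK

Finish the half-built slat crib on the grey board: lay a loose slat opposite the one already in the second layer, then two more crosswise on top as the third layer, so that the tower is square with outer faces and ends flush with the layers below. Then lift the pale carving block out of the blue bin and set it down, not drop it, centred on the crib, its long side bridging the two top slats at right angles to them. Leave the chisel, the mallet and the red pot where they are.

Things in the scene. Friction and masses are not known exactly. Their poses are not given: they have to be found in the camera images.
- crib: fixed grey board, 160 x 160 x 12 mm, with the crib's first layer glued on: two brown bearers, 120 x 24 x 18 mm, along the board's x, centred at y = +48 and -48 mm, tops 30 mm above the bench. Origin at the centre of the board's underside, z up. slat_laid lies across them at x = +48 mm
- seat_second (a point): centre of the empty second-layer seat, on top of the bearers: 48 mm from the crib's centre on the side away from slat_laid, 30 mm above the bench; the slat lies along the board's y
- seat_third_left (a point): centre of one third-layer seat, over the bearer at the board's y = +48 mm, 48 mm above the bench; the slat lies along the board's x
- seat_third_right (a point): centre of the other third-layer seat, over the bearer at the board's y = -48 mm, 48 mm above the bench; the slat lies along the board's x
- crib_top (a point): centre of the crib at the top of the third layer, 66 mm above the bench: the block's underside goes here, its length along the board's y
- slat_a: loose pale wooden slat, 120 x 24 x 18 mm (long, wide, high), starts lying flat on the bench; identical to the other two; origin at the centre of its underside, x along its length, z up
- slat_b: loose pale wooden slat, 120 x 24 x 18 mm (long, wide, high), starts lying flat on the bench; identical to the other two; origin at the centre of its underside, x along its length, z up
- slat_c: loose pale wooden slat, 120 x 24 x 18 mm (long, wide, high), starts lying flat on the bench; identical to the other two; origin at the centre of its underside, x along its length, z up
- slat_laid: loose pale wooden slat, same size as the others, already in its second-layer seat across both bearers at x = +48 mm of the board; it must stay there; origin at the centre of its underside, x along its length
- bin: fixed open blue plastic bin, outside 210 (x) x 190 (y) x 50 mm high, walls and floor 5 mm thick; origin at the centre of its underside, z up
- block: loose off-white aerated-concrete carving block, 120 x 60 x 35 mm (long, wide, high), about 250 g, lying flat on the floor of the blue bin; origin at the centre of its underside, x along its length, z up
- chisel: bystander: wood chisel lying on the bench, about 240 mm long, pale handle 26 mm thick; origin on the bench near its middle, x along it towards the blade
- mallet: bystander: mallet lying on the bench, about 240 mm long, dark head; origin on its underside, x along the handle towards the head
- pot: bystander: open red plastic pot, 72 mm across, 85 mm high, upright; origin at the centre of its underside
Not all that is in view belongs to the job. Leave any orange or yellow look-alike of the slat_a alone.

How it is judged:
By the outcome, as a careful person would: the job done as asked, in the order asked, and still so for the second after the job is handed in, with the robot touching nothing.
It also fails if it takes over 72 s, if anything falls off the work surface, if the arm or the gripper's body presses on something with over 40 N, if the wrist force passes 120 N, or if a joint passes its speed limit or range.

ROBOT

A 6-joint arm with a two-finger parallel gripper is mounted at the origin on the work surface. World frame = base frame: x ahead of the robot, y to its left, z up, the work surface at z = 0. Lengths are in m, angles in rad, forces in N, time in s.
With the tool pointing down it reaches from about 0.35 to 0.775 m from the base axis. Payload 7.3 kg.
Tool frame: the origin (TCP) lies between the finger pads; the fingertips stand 14 mm ahead of it and the grasp point (between the pads) lies 5 mm behind it; z points along the fingers, y is the line along which they close (so a half turn about z gives the same grasp; the last joint's range is limited). The gripper opens to 92 mm and grips with 3 to 60 N. Pads are 19 mm wide; open, the fingers measure 130 mm over their backs; the gripper's body (75 mm by 190 mm) begins 47 mm behind the grasp point.
Start: joints at [-1.393, 0.342, 1.524, -0, 1.275, -0.146], TCP at [0.167, -0.498, 0.241] pointing down, gripper open.
Joint ranges: [-2.53, 2.53], [-0.77, 2.02], [0.04, 2.7], [-1, 4.14], [0.28, 2.66], [-3.11, 3.11]. Speed limits (rad/s): [2.57, 2.57, 3.14, 3.14, 3.14, 3.14].

INTERFACE

Orientations are given as [roll, pitch, yaw] about the fixed x, y, z axes, in that order (R = Rz(yaw) Ry(pitch) Rx(roll)).
In Python, from cell import robot, eyes gives the robot as it stands. The module is installed in compiled form; this text tells all that it offers.
- The arm moves only by the shell command python3 -m handwheel 'ROWS' [FORCE]. ROWS is JSON, one flat list of numbers, 5 for each row, row after row: the shift along the world's x, y, z in mm, then the turn about the world's z in rad, then the opening, from 0 (shut) to 1 (fully open). In form: [x, y, z, spin, jaw, x, y, z, spin, jaw, ...]. A call has 1 to 8 rows; each row shifts and turns the commanded pose from where the row before left it; what a row does not reach is not made up. A row lasts 1/10 s, in which the tool goes at most 50 mm and 8.59 degrees, less where a joint would pass 70% of its speed; a pose out of reach is approached as far as the arm can. A call with a gripper value outside its range is refused whole. The fingers move at their own pace and stop on an object; FORCE is the grip in N (left out, the last holds). Time passes only in rows, so rows that do not move let the fingers close. It gives the time, the measured TCP pose, the force, the opening and the grip force at its end, in the units of the state.
- robot.observe(): the state, without advancing time (a new reading comes with each control period).
- eyes.read_camera(name): name is "side" or "top"; returns (picture, depth): 420x560x3 uint8, blue, green, red; 420x560 float32, m along the optical axis (not along the pixel's ray), 0 where there is no reading.
- eyes.calibration(name): a dict with "fx", "fy", "cx", "cy" (pixels), "world_to_cam" (4x4, takes a point from world to camera coordinates). Camera axes: x right, y down, z forward; pixel columns grow to the right and rows downward; lengths in m; the calibration is good to about 2 mm. A picture is of the moment at which its call begins. calibration takes no time and is no camera call.
- robot.hand_in(): hands the job in; it is judged then, once.
The state is a dict: "time": time; "qpos": joint angles; "qvel": joint speeds; "joint_efforts": joint torques, N m; "tool_pos": TCP position; "tool_rot": TCP orientation; "contact_force": force on the tool from outside, world axes, zero at the start; "torque": the same for the moment, N m; "opening": finger opening in m; "grip_force": force on a finger pad.
Only numpy, scipy, OpenCV 4.12 (cv2) and the standard library are available. Lean on these libraries where they do the work, as an engineer would, in place of code of your own. Each camera call takes 0.05 s, during which the arm holds its last target. There are 200 camera calls.

## Working session

There is one attempt and no reset: what is moved stays moved. The work goes in short steps, Python scripts to look and compute and a shell command to move; the robot and the scene stay as the last step left them, time stands still between calls to the robot, and variables do not carry over. Pictures are saved under pics/ and viewed, at most 10 in all, crops included, and the job is handed in when it is done.

```bash
mkdir -p pics
cat > h.py <<'E'
import numpy as np, cv2
from cell import robot, eyes
def snap(n,tag):
    p,d=eyes.read_camera(n); cv2.imwrite(f'pics/{tag}.png',p); np.save(f'pics/{tag}_d.npy',d); return p,d
def world(n,d,u,v):
    c=eyes.calibration(n); u=np.asarray(u,float);v=np.asarray(v,float)
    z=d[v.astype(int),u.astype(int)]
    P=np.stack([(u-c['cx'])/c['fx']*z,(v-c['cy'])/c['fy']*z,z,np.ones_like(z)])
    return (np.linalg.inv(c['world_to_cam'])@P)[:3].T
def cloud(n,d):
    v,u=np.mgrid[0:420,0:560]; return world(n,d,u.ravel(),v.ravel()).reshape(420,560,3)
E
python3 - <<'E'
from h import *
for n in('top','side'):
    p,d=snap(n,n+'0')
    c=eyes.calibration(n); print(n,c['fx'],np.round(np.linalg.inv(c['world_to_cam']),3).tolist())
print(robot.observe())
E
```

```text
top 532.1331737865634 [[0.001, -0.984, 0.177, 0.335], [-1.0, -0.001, -0.003, -0.034], [0.003, -0.177, -0.984, 1.173], [0.0, 0.0, 0.0, 1.0]]
side 383.02180478260857 [[-0.781, -0.472, 0.409, 0.102], [-0.624, 0.601, -0.499, 0.492], [-0.01, -0.645, -0.764, 0.884], [0.0, 0.0, 0.0, 1.0]]
{'time': 0.1, 'qpos': array([-1.39295457e+00,  3.42628376e-01,  1.52491193e+00, -9.48516919e-06,
        1.27537482e+00, -1.46009965e-01]), 'qvel': array([-0.00056577, -0.00162976, -0.00397489,  0.00045068,  0.00014609,
        0.00068438]), 'joint_efforts': array([ 1.65162237e-03, -4.32004237e+01, -2.44692671e+01,  7.19272415e-02,
        5.25913434e-02, -5.30027239e-05]), 'tool_pos': array([ 0.16701963, -0.49737278,  0.24013058]), 'tool_rot': array([-3.14028293e+00, -1.83435587e-04,  3.23854373e-01]), 'contact_force': array([ 0.94969869, -0.30422829,  0.18531346]), 'torque': array([-0.02286633,  0.02494138, -0.05259122]), 'grip_force': 0.0, 'opening': 0.0916995550646283}
```

View pics/top0.png

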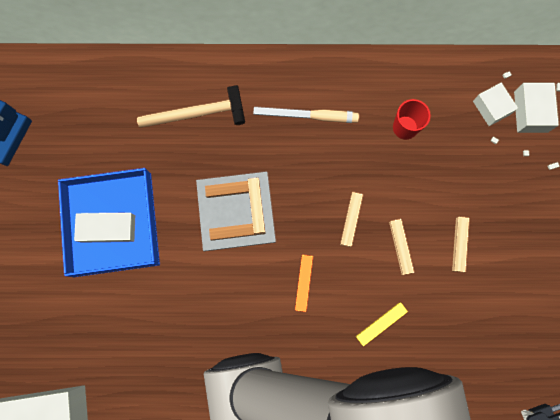

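View pics/side0.png

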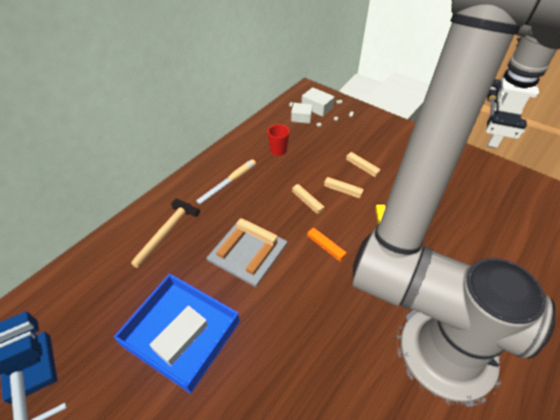

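The top view shows pale slats at about (352,219), (402,247) and (461,244). The crib is at (236,211) with slat_laid on its right (-y) side at (257,206), and the block is at (104,227) in the bin. The side view shows the same slats at (308,198), (343,187) and (362,164), the crib at (247,250) and the block at (180,335).

```bash
cat >> h.py <<'E'
def fit(n,img,d,seed,hs,r=45,tag=None):
    """top-face fit: pixels of colour like seed & height near hs; returns center, z, angle, size"""
    C=cloud(n,d); u,v=seed
    hsv=cv2.cvtColor(img,cv2.COLOR_BGR2LAB).astype(float)
    ref=np.median(hsv[v-1:v+2,u-1:u+2].reshape(-1,3),0)
    zt=np.median(C[v-2:v+3,u-2:u+3,2])
    m=(abs(hsv-ref)<[22,12,14]).all(2)&(abs(C[...,2]-zt)<hs)&(d>0)
    k,l=cv2.connectedComponents(m.astype(np.uint8),connectivity=4)
    m=l==l[v,u]; P=C[m]
    zt=np.median(P[:,2])
    # rays to the plane z=zt, from pixel grid
    c=eyes.calibration(n); T=np.linalg.inv(c['world_to_cam']); vv,uu=np.nonzero(m)
    D=np.stack([(uu-c['cx'])/c['fx'],(vv-c['cy'])/c['fy'],np.ones(len(uu))]).T@T[:3,:3].T
    Q=T[:3,3]+D*((zt-T[2,3])/D[:,2])[:,None]
    xy=Q[:,:2].astype(np.float32); w,V=np.linalg.eigh(np.cov(xy.T)); a=V[:,1]
    ang=np.degrees(np.arctan2(a[1],a[0]))%180
    cen=xy.mean(0); rect=cv2.minAreaRect(xy*1000)
    return cen*1000,zt*1000,ang,np.sqrt(12*w[::-1])*1000,np.array(rect[0]),len(uu)
E
python3 - <<'E'
from h import *
np.set_printoptions(precision=1,suppress=True)
S={'top':dict(s1=(352,219),s2=(402,247),s3=(461,244),laid=(257,206),block=(104,227),b1=(228,189),b2=(230,232),board=(225,210)),
'side':dict(s1=(308,198),s2=(343,185),s3=(362,163),laid=(257,231),block=(180,333),b1=(230,242),b2=(259,258),board=(244,248))}
for n in S:
    p=cv2.imread(f'pics/{n}0.png'); d=np.load(f'pics/{n}0_d.npy')
    for k,s in S[n].items():
        c,z,a,sz,rc,N=fit(n,p,d,s,.006); print(n,k,c,'z%.1f ang%.1f'%(z,a),sz,rc,N)
    # outlines at top for later
p=cv2.imread('pics/top0.png')
cv2.imwrite('pics/crop1.png',cv2.resize(p[165:280,50:280],None,fx=3.4,fy=3.4,interpolation=cv2.INTER_CUBIC))
C=cloud('top',np.load('pics/top0_d.npy')); print('bench z',np.median(C[300,100:250,2]),C[300,100:250,2].std(), 'bin walls', C[[222,222,175,270],[62,155,100,110]]*1000)
E
```

```text
top s1 [ 522.9 -177.5] z17.7 ang166.7 [119.   22.6] [ 523.6 -177.6] 540
top s2 [ 462.1 -286.5] z17.5 ang11.6 [120.9  22.4] [ 462.3 -286.1] 540
top s3 [ 467.7 -417. ] z17.3 ang172.7 [120.8  22.1] [ 468.5 -416.8] 530
top laid [548.2  31.8] z47.4 ang7.3 [119.6  22.9] [548.6  31.8] 575
top block [502.4 361.6] z39.4 ang91.2 [118.3  58.8] [501.7 361.6] 1482
top b1 [589.   97.1] z29.4 ang97.1 [94.  22.9] [588.9  97.4] 432
top b2 [493.6  85. ] z29.4 ang97.2 [93.9 22.9] [493.6  85.6] 446
top board [539.6  83.7] z11.4 ang90.0 [170.9 159.2] [542.8  79.3] 3182
side s1 [ 522.6 -178.4] z18.2 ang166.7 [118.4  19.9] [ 524.1 -178.6] 185
side s2 [ 462.5 -287.2] z18.3 ang11.5 [116.8  21. ] [ 462.3 -287.3] 180
side s3 [ 468.1 -416.4] z18.5 ang172.6 [118.7  23.4] [ 468.8 -416.4] 171
side laid [548.8  30.4] z48.0 ang7.3 [117.4  20.3] [549.4  30.3] 247
side block [502.2 362.5] z39.7 ang90.9 [117.8  58.2] [502.2 360.3] 1267
side b1 [588.7  97.3] z29.9 ang97.0 [97.4 20.9] [589.2  95.9] 219
side b2 [493.6  85.2] z30.0 ang97.2 [98. 21.] [494.2  83.2] 244
side board [533.   98.4] z12.0 ang44.1 [159.5 137.3] [542.8  79. ] 1527
bench z -0.0005149087559077614 0.0022740244693347823 bin walls [[509.6 443.8  50.3]
 [517.2 257.5   3.1]
 [612.5 369.1  51.1]
 [408.8 340.2  36. ]]
```

View pics/crop1.png

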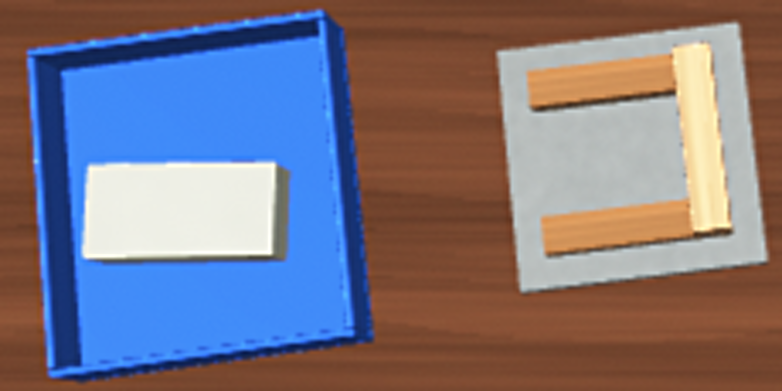

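Both views agree to within about 1 mm. Crib centre is (542.8, 79.3) with the board's x at -82.8°. The furthest slat (s3) is nearest the tool, so I'll fetch it first.

```bash
cat > go.py <<'E'
import sys; from h import *
s=robot.observe(); t=list(map(float,sys.argv[1:5]))  # x y z(mm) yaw(deg)
p=s['tool_pos']*1000; yaw=s['tool_rot'][2]
dy=(np.radians(t[3])-yaw+np.pi)%(2*np.pi)-np.pi
print('t%.2f'%s['time'],'pos',p.round(1),'yaw%.2f'%np.degrees(yaw),'tilt',s['tool_rot'][:2].round(4),'TOGO',(np.array(t[:3])-p).round(1),'spin%.4f'%dy,'F',s['contact_force'].round(1),'open%.1f grip%.1f'%(s['opening']*1000,s['grip_force']))
E
python3 -m handwheel '[37.6,10.1,-18,-0.0564,0.6, 37.6,10.1,-18,-0.0564,0.6, 37.6,10.1,-18,-0.0564,0.6, 37.6,10.1,-18,-0.0564,0.6, 37.6,10.1,-18,-0.0564,0.6, 37.6,10.1,-18,-0.0564,0.6, 37.6,10.1,-18,-0.0564,0.6, 37.6,10.1,-18,-0.0564,0.6]' 25
python3 -m handwheel '[0,0,0,0,0.6,0,0,0,0,0.6,0,0,0,0,0.6]'
python3 go.py 468 -416.7 17 -7.3
```

```text
time: 0.9
tool_pos: [0.4692, -0.4161, 0.0955]
tool_rot: [-3.141, 0.001, -0.13]
contact_force: [0.4, -0.9, 0.7]
opening: 0.0553
grip_force: 0.0
time: 1.2
tool_pos: [0.4672, -0.4174, 0.0971]
tool_rot: [3.141, 0.0, -0.128]
contact_force: [0.2, 0.1, 0.6]
opening: 0.0552
grip_force: 0.0
t1.20 pos [ 467.2 -417.4   97.1] yaw-7.31 tilt [3.1412e+00 2.0000e-04] TOGO [  0.8   0.7 -80.1] spin0.0001 F [0.2 0.1 0.6] open55.2 grip0.0
```

```bash
python3 -m handwheel '[0.2,0.2,-30,0,0.6, 0.2,0.2,-30,0,0.6, 0,0,-14,0,0.6, 0,0,-6,0,0.6, 0,0,0,0,0.6, 0,0,0,0,0.6]' >/dev/null
python3 go.py 468 -416.7 17 -7.3
python3 -m handwheel '[0,0,0,0,0, 0,0,0,0,0, 0,0,0,0,0, 0,0,0,0,0, 0,0,0,0,0]' 25
python3 go.py 468 -416.7 17 -7.3
```

```text
t1.80 pos [ 468.6 -417.4   18.1] yaw-7.32 tilt [ 3.14e+00 -1.70e-03] TOGO [-0.6  0.7 -1.1] spin0.0004 F [ 0.9  0.3 -1.1] open55.0 grip0.0
time: 2.3
tool_pos: [0.4684, -0.4166, 0.017]
tool_rot: [3.141, -0.0, -0.127]
contact_force: [-0.0, 0.9, 1.8]
opening: 0.0234
grip_force: 25.0
t2.30 pos [ 468.4 -416.6   17. ] yaw-7.30 tilt [ 3.1413e+00 -2.0000e-04] TOGO [-0.4 -0.1  0. ] spin-0.0001 F [-0.   0.9  1.8] open23.4 grip25.0
```

```bash
python3 -m handwheel '[0,0,15,0,0, 0,0,35,0,0, 5.7,45.3,30,0.0211,0, 5.7,45.3,0,0.0211,0, 5.7,45.3,0,0.0211,0, 5.7,45.3,0,0.0211,0, 5.7,45.3,0,0.0211,0, 5.7,45.3,0,0.0211,0]' >/dev/null
python3 -m handwheel '[5.7,45.3,0,0.0211,0, 5.7,45.3,0,0.0211,0, 5.7,45.3,0,0.0211,0, 5.7,45.3,0,0.0211,0, 5.7,45.3,0,0.0211,0, 5.7,45.3,0,0.0211,0, 0,0,0,0,0, 0,0,0,0,0]' >/dev/null
python3 -m handwheel '[0,0,0,0,0, 0,0,0,0,0]' >/dev/null
python3 go.py 536.8 126.9 47 7.2
```

```text
t4.10 pos [536.2 121.8  94.5] yaw7.09 tilt [3.1413 0.    ] TOGO [  0.6   5.1 -47.5] spin0.0019 F [0.4 0.  0.2] open23.6 grip25.0
```

```bash
python3 -m handwheel '[0.6,5.1,-15,0.002,0, 0,0,-15,0,0, 0,0,-10,0,0, 0,0,0,0,0, 0,0,0,0,0]' >/dev/null
for i in 1 2 3; do python3 go.py 536.8 126.9 47 7.2;python3 -m handwheel '[0,0,0,0,0]'>/dev/null; done
python3 go.py 536.8 126.9 47 7.2
```

```text
t4.60 pos [537.  127.8  54.4] yaw7.27 tilt [3.1415 0.    ] TOGO [-0.2 -0.9 -7.4] spin-0.0012 F [ 0.5  0.  -0.3] open23.8 grip25.0
t4.70 pos [537.3 128.1  54.9] yaw7.29 tilt [ 3.1415e+00 -1.2000e-03] TOGO [-0.5 -1.2 -7.9] spin-0.0016 F [-0.2 -0.3  0.1] open23.6 grip25.0
t4.80 pos [537.2 128.3  54.9] yaw7.31 tilt [ 3.1414e+00 -1.2000e-03] TOGO [-0.4 -1.4 -7.9] spin-0.0019 F [ 1.   0.2 -0.8] open24.3 grip25.0
t4.90 pos [537.  128.4  54.7] yaw7.33 tilt [ 3.1414e+00 -9.0000e-04] TOGO [-0.2 -1.5 -7.7] spin-0.0022 F [-0.2  0.1 -0.2] open23.7 grip25.0
```

```bash
python3 -m handwheel '[-0.3,-1.5,-3,-0.002,0, 0,0,-3,0,0, 0,0,-1,0,0, 0,0,0,0,0, 0,0,0,0,0, 0,0,0,0,0]' >/dev/null
python3 go.py 536.8 126.9 47 7.2
python3 -m handwheel '[0,0,-0.7,0,0, 0,0,0,0,0]' >/dev/null
python3 go.py 536.8 126.9 47 7.2
```

```text
t5.50 pos [536.5 126.9  47.1] yaw7.21 tilt [ 3.1415 -0.    ] TOGO [ 0.3  0.  -0.1] spin-0.0002 F [-0.6 -1.7  0.1] open23.7 grip25.0
t5.70 pos [536.6 126.9  46.9] yaw7.21 tilt [ 3.1415e+00 -4.0000e-04] TOGO [0.2 0.  0.1] spin-0.0002 F [-0.6  0.6  4.5] open23.8 grip25.0
```

```bash
python3 -m handwheel '[0,0,0,0,0.6, 0,0,0,0,0.6, 0,0,0,0,0.6, 0,0,20,0,0.6, 0,0,38,0,0.6, -7.4,-41.4,0,0.0076,0.6, -7.4,-41.4,0,0.0076,0.6, -7.4,-41.4,0,0.0076,0.6]' >/dev/null
python3 -m handwheel '[-7.4,-41.4,0,0.0076,0.6, -7.4,-41.4,0,0.0076,0.6, -7.4,-41.4,0,0.0076,0.6, -7.4,-41.4,0,0.0076,0.6, -7.4,-41.4,0,0.0076,0.6, -7.4,-41.4,0,0.0076,0.6, -7.4,-41.4,0,0.0076,0.6, 0,0,0,0,0.6]' >/dev/null
python3 - <<'E'
from h import *
np.set_printoptions(precision=1,suppress=True)
for n,S in dict(top=dict(new=(217,212),laid=(257,206)),side=dict(laid=(257,231))).items():
    p,d=snap(n,n+'1')
    for k,s in S.items():
        c,z,a,sz,rc,N=fit(n,p,d,s,.006); print(n,k,c,'z%.1f ang%.1f'%(z,a),sz,rc,N)
cv2.imwrite('pics/crop2.png',np.hstack([cv2.resize(cv2.imread(f'pics/{n}1.png')[v:v+110,u:u+100],None,fx=4,fy=4,interpolation=2) for n,u,v in(('top',185,160),('side',200,195))]))
E
python3 go.py 462.3 -286.9 17 11.55
```

```text
top new [557.7 -19.4] z0.5 ang89.9 [1256.6  958.7] [579.5 -19.8] 235161
top laid [547.9  31.4] z47.3 ang7.1 [119.9  22.4] [548.5  31.9] 553
side laid [548.6  30.5] z48.1 ang7.3 [117.1  20.3] [549.3  30.4] 250
t7.40 pos [ 462.  -287.7  104.1] yaw11.42 tilt [-3.1409e+00  2.0000e-04] TOGO [  0.3   0.8 -87.1] spin0.0022 F [-0.6  0.3 -0.4] open54.9 grip0.0
```

View pics/crop2.png

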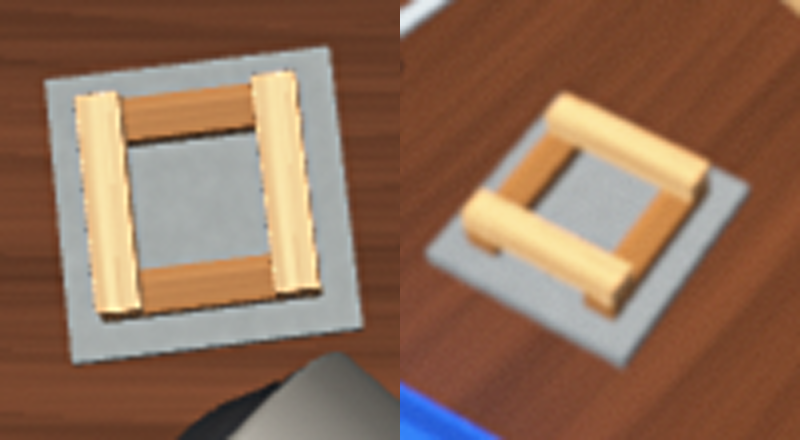

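The new slat lies across both bearers and looks parallel to slat_laid. It is at crop (108,205), which is top pixel (212,211), and at about (237,257) in the side view. I'll measure how flush it is.

```bash
python3 -m handwheel '[0.2,0.4,-30,0.002,0.6, 0.1,0.4,-30,0,0.6, 0,0,-18,0,0.6, 0,0,-9,0,0.6, 0,0,0,0,0.6, 0,0,0,0,0.6]' >/dev/null
python3 go.py 462.3 -286.9 17 11.55
python3 - <<'E'
from h import *
np.set_printoptions(precision=1,suppress=True)
ex=np.array([.1253,-.9921]);ey=np.array([.9921,.1253])
for n,S in dict(top=dict(new=(212,211),laid=(257,206),b1=(230,189),b2=(236,230)),side=dict(new=(237,254),laid=(257,231))).items():
    p=cv2.imread(f'pics/{n}1.png');d=np.load(f'pics/{n}1_d.npy')
    for k,s in S.items():
        c,z,a,sz,rc,N=fit(n,p,d,s,.006); q=c-[542.8,79.25]; print(n,k,c,'z%.1f ang%.1f'%(z,a),sz,'board',q@ex,q@ey,N)
E
```

```text
t8.00 pos [ 463.4 -286.1   18.2] yaw11.72 tilt [ 3.1408e+00 -6.0000e-04] TOGO [-1.1 -0.8 -1.2] spin-0.0031 F [-0.5 -0.1  0.9] open55.2 grip0.0
top new [536.3 126.7] z47.3 ang7.2 [120.6  21.9] board -47.852726353301996 -0.5272121739196329 545
top laid [547.9  31.4] z47.3 ang7.1 [119.9  22.4] board 48.07743798252106 -0.9583288786696933 553
top b1 [590.3  86. ] z29.0 ang97.1 [71.7 23.1] board -0.7766342558288521 48.02139488021855 324
top b2 [495.   74.3] z29.5 ang97.3 [71.5 23. ] board -1.1025762457275328 -48.061591032104445 344
side new [535.8 125.1] z47.7 ang7.9 [117.9  21.7] board -46.35351679138183 -1.1719831402587444 311
side laid [548.6  30.5] z48.1 ang7.3 [117.1  20.3] board 49.10167150226594 -0.3094120901870278 250
```

```bash
python3 -m handwheel '[-0.7,-0.5,-0.5,-0.002,0.6, 0,0,0,0,0, 0,0,0,0,0, 0,0,0,0,0, 0,0,0,0,0, 0,0,0,0,0]' 25
python3 go.py 462.3 -286.9 17 11.55
python3 go.py 590.4 85.3 65 97.2
```

```text
time: 8.6
tool_pos: [0.4621, -0.2869, 0.0171]
tool_rot: [3.141, -0.0, 0.202]
contact_force: [0.1, -0.3, 1.9]
opening: 0.0237
grip_force: 25.0
t8.60 pos [ 462.1 -286.9   17.1] yaw11.56 tilt [ 3.1414e+00 -1.0000e-04] TOGO [ 0.2  0.  -0.1] spin-0.0001 F [ 0.1 -0.3  1.9] open23.7 grip25.0
t8.60 pos [ 462.1 -286.9   17.1] yaw11.56 tilt [ 3.1414e+00 -1.0000e-04] TOGO [128.3 372.2  47.9] spin1.4947 F [ 0.1 -0.3  1.9] open23.7 grip25.0
```

```bash
python3 -m handwheel '[0,0,15,0,0, 0,0,35,0,0, 10.7,31,35,0.1246,0, 10.7,31,0,0.1246,0, 10.7,31,0,0.1246,0, 10.7,31,0,0.1246,0, 10.7,31,0,0.1246,0, 10.7,31,0,0.1246,0]' >/dev/null
python3 -m handwheel '[10.7,31,0,0.1246,0, 10.7,31,0,0.1246,0, 10.7,31,0,0.1246,0, 10.7,31,0,0.1246,0, 10.7,31,0,0.1246,0, 10.7,31,0,0.1246,0, 0,0,0,0,0, 0,0,0,0,0]' >/dev/null
python3 -m handwheel '[0,0,0,0,0, 0,0,0,0,0]' >/dev/null
python3 go.py 590.4 85.3 65 97.2
```

```text
t10.40 pos [590.2  84.  102. ] yaw97.11 tilt [-3.1413e+00  1.0000e-04] TOGO [  0.2   1.3 -37. ] spin0.0016 F [-0.4  0.1 -0.7] open24.1 grip25.0
```

```bash
python3 -m handwheel '[0.2,1.1,-14,0.001,0, 0,0,-12,0,0, 0,0,-5,0,0, 0,0,0,0,0, 0,0,0,0,0, 0,0,0,0,0]' >/dev/null
python3 go.py 590.4 85.3 65 97.2
python3 - <<'E'
from h import *
p,d=snap('top','top2')
cv2.imwrite('pics/crop3.png',cv2.resize(p[150:270,160:310],None,fx=5,fy=5,interpolation=2))
E
```

```text
t11.00 pos [591.   86.2  71.3] yaw97.29 tilt [3.1407e+00 1.0000e-04] TOGO [-0.6 -0.9 -6.3] spin-0.0016 F [-0.2  0.3  0.1] open23.9 grip25.0
```

View pics/crop3.png

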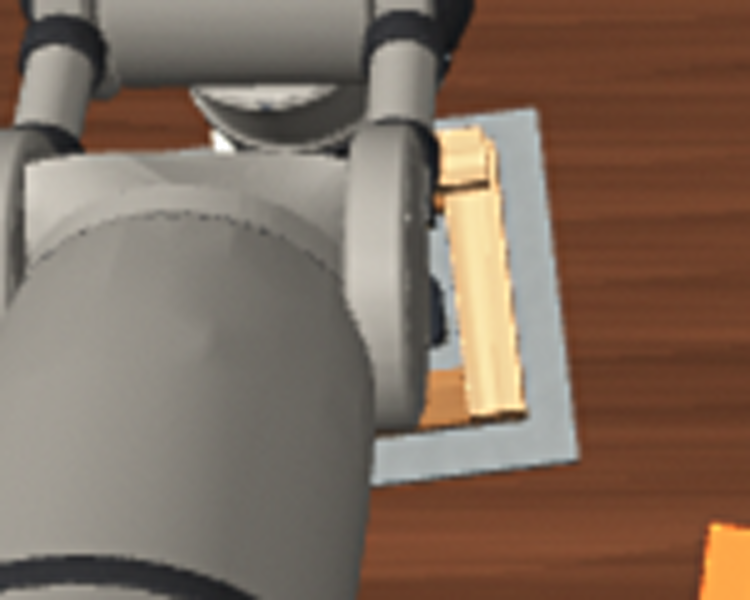

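The arm hides most of the crib. Only the right end of the held slat shows, at crop (465,155) above slat_laid's far end, and it looks consistent with the target. I'll lower it and check after release.

```bash
python3 -m handwheel '[-0.6,-1,-3,-0.002,0, 0,0,-2.3,0,0, 0,0,0,0,0, 0,0,0,0,0, 0,0,-0.8,0,0, 0,0,0,0,0, 0,0,0,0,0]' >/dev/null
python3 go.py 590.4 85.3 65 97.2
```

```text
t11.75 pos [590.2  85.2  65.1] yaw97.17 tilt [3.1411 0.    ] TOGO [ 0.2  0.1 -0.1] spin0.0005 F [-0.8 -0.4  1.7] open23.8 grip25.0
```

```bash
python3 -m handwheel '[0,0,-0.3,0,0, 0,0,0,0,0.6, 0,0,0,0,0.6, 0,0,0,0,0.6, 0,0,15,0,0.6, 0,0,35,0,0.6, -7.5,-29.2,0,0.1348,0.6, -7.5,-29.2,0,0.1348,0.6]' >/dev/null
python3 -m handwheel '[-7.5,-29.2,0,0.1348,0.6, -7.5,-29.2,0,0.1348,0.6, -7.5,-29.2,0,0.1348,0.6, -7.5,-29.2,0,0.1348,0.6, -7.5,-29.2,0,0.1348,0.6, -7.5,-29.2,0,0.1348,0.6, -7.5,-29.2,0,0.1348,0.6, 0,0,0,0,0.6]' >/dev/null
python3 - <<'E'
from h import *
for n in('top','side'): snap(n,n+'3')
cv2.imwrite('pics/crop4.png',np.hstack([cv2.resize(cv2.imread(f'pics/{n}3.png')[v:v+110,u:u+100],None,fx=4,fy=4,interpolation=2) for n,u,v in(('top',185,160),('side',200,195))]))
E
python3 go.py 522.7 -178 17 166.7
```

```text
t13.45 pos [ 522.4 -177.9  114.5] yaw166.48 tilt [ 3.1411e+00 -3.0000e-04] TOGO [  0.3  -0.1 -97.5] spin0.0039 F [ 0.  -1.1 -0. ] open54.8 grip0.0
```

View pics/crop4.png

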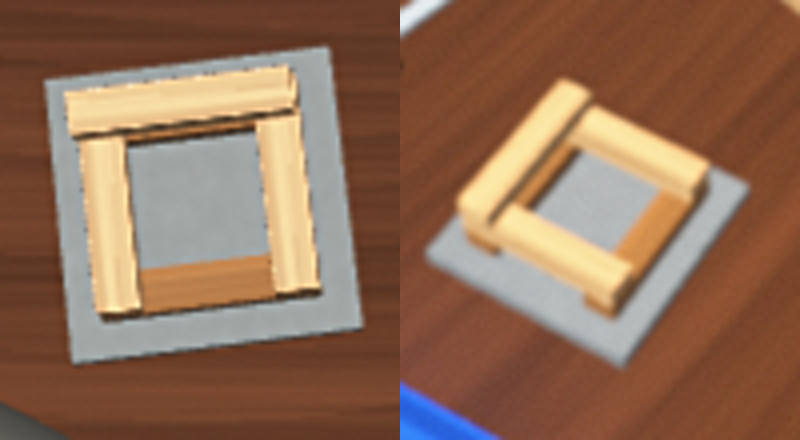

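The third-layer slat lies across both second-layer slats, at crop (180,100), which is top pixel (230,185), and at side pixel (231,232). I'll measure it while picking up the next one.

```bash
python3 -m handwheel '[0.1,0,-30,0.003,0.6, 0,0,-30,0,0.6, 0,0,-25,0,0.6, 0,0,-12,0,0.6, 0,0,0,0,0.6, 0,0,0,0,0.6]' >/dev/null
python3 go.py 522.7 -178 17 166.7
python3 - <<'E'
from h import *
np.set_printoptions(precision=1,suppress=True)
ex=np.array([.1253,-.9921]);ey=np.array([.9921,.1253])
for n,S in dict(top=dict(third=(230,185),new=(213,215),laid=(258,210),b2=(236,230)),side=dict(third=(231,230),new=(239,254),laid=(260,232))).items():
    p=cv2.imread(f'pics/{n}3.png');d=np.load(f'pics/{n}3_d.npy')
    for k,s in S.items():
        c,z,a,sz,rc,N=fit(n,p,d,s,.006); q=c-[542.8,79.25]; print(n,k,c,'z%.1f ang%.1f'%(z,a),sz,'board',q@ex,q@ey,N)
E
```

```text
t14.05 pos [ 523.3 -177.2   18.3] yaw166.87 tilt [-3.1416e+00  9.0000e-04] TOGO [-0.6 -0.8 -1.3] spin-0.0029 F [1.3 0.3 0.7] open54.8 grip0.0
top third [589.3  88.6] z65.5 ang97.7 [120.4  21.2] board -3.455282007446283 47.27260218078618 525
top new [523.3 125.2] z47.3 ang6.9 [94.1 22.5] board -48.020877874603265 -13.544837245635941 434
top laid [535.7  30. ] z47.4 ang6.9 [94.7 22.7] board 47.94602706829072 -13.24279844081874 449
top b2 [495.1  74.1] z29.8 ang96.9 [71.1 23. ] board -0.8435782301330504 -48.010113330535845 341
side third [588.9  89.4] z65.9 ang97.4 [119.8  19.9] board -4.2923468481445255 47.04993387939458 262
side new [523.6 123.7] z47.9 ang7.6 [93.3 22.1] board -46.4984942350769 -13.477562779693558 255
side laid [535.8  28.9] z48.2 ang6.3 [91.9 20. ] board 49.1108374930954 -13.243188882713273 195
```

The third-layer slat sits about 3.7 mm too far along its length (towards board -x), so I'll regrasp and correct it later. I'll pick s1 now and check how it sits in the hand.

```bash
python3 -m handwheel '[-0.2,-0.3,-0.6,-0.002,0.6, 0,0,0,0,0, 0,0,0,0,0, 0,0,0,0,0, 0,0,0,0,0, 0,0,0,0,0]' 40 >/dev/null
python3 go.py 522.7 -178 17 166.7
python3 -m handwheel '[0,0,15,0,0, 0,0,35,0,0, 0,0,38,0,0, 0,0,0,0,0, 0,0,0,0,0]' 40 >/dev/null
python3 go.py 495.2 73.2 65 97.2
python3 - <<'E'
from h import *
p,d=snap('side','side4')
cv2.imwrite('pics/crop5.png',cv2.resize(p[110:240,250:400],None,fx=4,fy=4,interpolation=2))
E
```

```text
t14.65 pos [ 522.5 -177.9   17.1] yaw166.74 tilt [3.1415e+00 1.0000e-04] TOGO [ 0.2 -0.1 -0.1] spin-0.0007 F [-0.6 -0.2  1.4] open23.8 grip40.0
t15.15 pos [ 522.7 -178.   105.6] yaw166.74 tilt [-3.1413e+00  1.7000e-03] TOGO [-27.5 251.2 -40.6] spin-1.2137 F [-0.6  0.4 -0.6] open24.1 grip40.0
```

View pics/crop5.png

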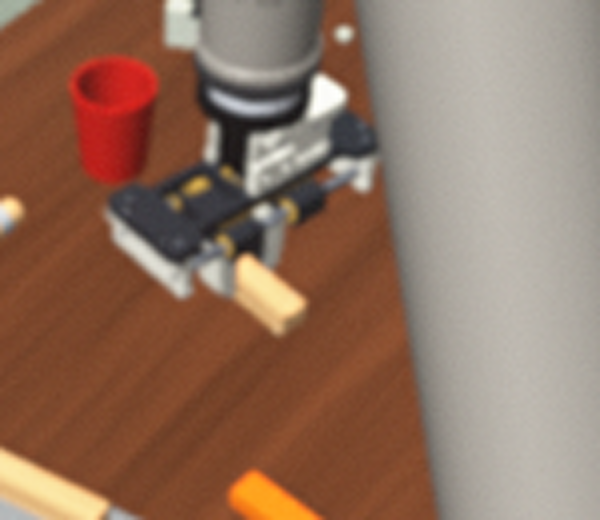

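The slat is held level, with its near end at crop (293,310). A side-view pixel is about 2.6 mm, too coarse to show a slip, so I'll place it and measure afterwards.

```bash
python3 -m handwheel '[-3.05,27.9,0,-0.1349,0, -3.05,27.9,0,-0.1349,0, -3.05,27.9,0,-0.1349,0, -3.05,27.9,0,-0.1349,0, -3.05,27.9,0,-0.1349,0, -3.05,27.9,0,-0.1349,0, -3.05,27.9,0,-0.1349,0, -3.05,27.9,0,-0.1349,0]' >/dev/null
python3 -m handwheel '[-3.05,27.9,0,-0.1349,0, 0,0,-10,0,0, 0,0,-15,0,0, 0,0,-8,0,0, 0,0,0,0,0, 0,0,0,0,0, 0,0,0,0,0]' >/dev/null
python3 go.py 495.2 73.2 65 97.2
```

```text
t16.70 pos [495.3  72.8  72.2] yaw97.16 tilt [3.141e+00 1.000e-04] TOGO [-0.1  0.4 -7.2] spin0.0007 F [-0.3  1.  -0.1] open23.7 grip40.0
```

Next I'll set it down, release, lift, back off towards the robot's right and look.

```bash
python3 -m handwheel '[-0.1,0.3,-3,0,0, 0,0,-3,0,0, 0,0,-0.8,0,0, 0,0,-0.5,0,0, 0,0,0,0,0, 0,0,0,0,0]' >/dev/null
python3 go.py 495.2 73.2 65 97.2
python3 -m handwheel '[0,0,-0.3,0,0, 0,0,0,0,0.6, 0,0,0,0,0.6, 0,0,0,0,0.6, 0,0,15,0,0.6, 0,0,35,0,0.6, 5,-40,0,0,0.6, 5,-40,0,0,0.6]' >/dev/null
python3 -m handwheel '[10,-45,0,0,0.6, 10,-45,0,0,0.6, 10,-45,0,0,0.6, 0,0,0,0,0.6, 0,0,0,0,0.6]' >/dev/null
cat > meas.py <<'E'
import sys; from h import *
np.set_printoptions(precision=1,suppress=True)
ex=np.array([.1253,-.9921]);ey=np.array([.9921,.1253])
t=sys.argv[1]
for n,S in dict(top=dict(left=(233,185),right=(238,228),new=(214,209),laid=(256,205)),side=dict(left=(231,230),right=(262,246),new=(241,249),laid=(257,231))).items():
    p,d=snap(n,n+t)
    for k,s in S.items():
        c,z,a,sz,rc,N=fit(n,p,d,s,.006); q=c-[542.8,79.25]; print(n,k,c,'z%.1f ang%.1f'%(z,a),sz,'board',q@ex,q@ey,N)
E
python3 meas.py 5; python3 go.py 590.4 85.3 65 97.2
python3 - <<'E'
from h import *
cv2.imwrite('pics/crop6.png',np.hstack([cv2.resize(cv2.imread(f'pics/{n}5.png')[v:v+110,u:u+100],None,fx=4,fy=4,interpolation=2) for n,u,v in(('top',185,160),('side',200,195))]))
E
```

```text
t17.30 pos [494.8  73.5  65.1] yaw97.19 tilt [3.1415e+00 1.0000e-04] TOGO [ 0.4 -0.3 -0.1] spin0.0002 F [-2.  -0.8  4.8] open23.7 grip40.0
top left [588.9  87.7] z65.3 ang97.2 [120.5  22.1] board -2.6465647177123968 46.834262399597215 553
top right [492.5  68.8] z65.4 ang98.3 [120.4  20. ] board 4.013307110748297 -51.222606862335155 524
top new [536.4 126.9] z47.3 ang7.0 [68.7 22.8] board -48.0634582723999 -0.41170244415278745 327
top laid [548.9  30.7] z47.8 ang7.5 [69.4 20.7] board 48.97468324523926 -0.0557263775634314 294
side left [589.   89.5] z65.9 ang97.3 [120.6  19.9] board -4.4279436041259705 47.1295010943604 264
side right [493.6  72.8] z66.1 ang97.2 [120.4  22.2] board 0.253494764862066 -49.63548990829463 324
side new [555.1  65.1] z12.0 ang99.8 [63.6 48.1] board 15.624614658508307 10.412904080505417 323
side laid [550.7  30.5] z48.0 ang7.0 [64.8 20.1] board 49.333668365631105 1.780735215301559 137
t18.70 pos [ 534.4 -140.4  114.1] yaw97.21 tilt [-3.1407e+00 -9.0000e-04] TOGO [ 56.  225.7 -49.1] spin-0.0002 F [0.8 0.  0.1] open54.8 grip0.0
```

View pics/crop6.png

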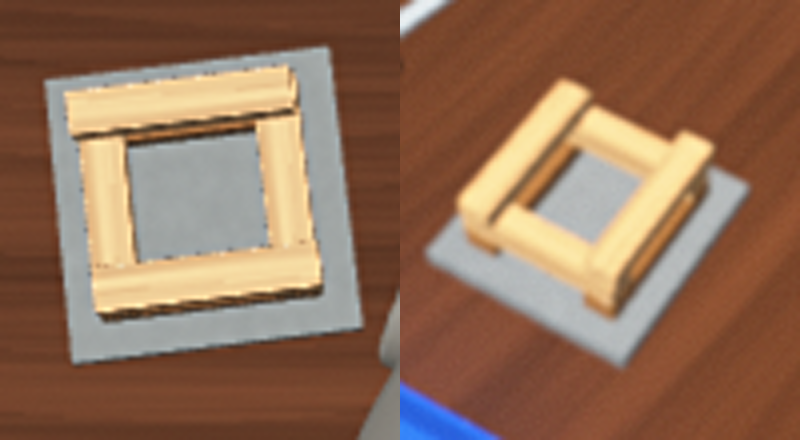

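The top layer now has both slats, left at crop (180,100) and right at (207,275). The left one visibly overhangs at its left end, at about (65,92). The colour fits disagree for the right slat, so I'll measure more robustly from averaged depth.

```bash
cat > meas2.py <<'E'
import sys; from h import *
np.set_printoptions(precision=1,suppress=True)
ex=np.array([.1253,-.9921]);ey=np.array([.9921,.1253])
def depth_fit(n,d,lo,hi,cent=(542.8,79.25),half=90):
    C=cloud(n,d)*1000; B=np.stack([(C[...,:2]-cent)@ex,(C[...,:2]-cent)@ey],-1)
    m=(C[...,2]>lo)&(C[...,2]<hi)&(abs(B)<half).all(2)&(d>0)
    k,l,st,_=cv2.connectedComponentsWithStats(cv2.morphologyEx(m.astype(np.uint8),cv2.MORPH_OPEN,np.ones((2,2))),connectivity=4)
    for i in range(1,k):
        if st[i,4]<80: continue
        q=B[l==i]; zt=np.median(C[l==i][:,2])
        r=cv2.minAreaRect(q.astype(np.float32)); w,V=np.linalg.eigh(np.cov(q.T)); a=V[:,1]
        b=[np.percentile(q[:,j],[1.5,98.5]) for j in(0,1)]
        print(n,'z%.1f'%zt,'mean',q.mean(0),'rect',np.array(r[0]),np.array(r[1]),'ang%.1f'%(np.degrees(np.arctan2(a[1],a[0]))%180),'ext',*b,st[i,4])
if __name__=='__main__':
    for n in('top','side'):
        D=[eyes.read_camera(n) for _ in range(4)]; d=np.median([x[1] for x in D],0); np.save(f'pics/{n}_{sys.argv[1]}.npy',d)
        cv2.imwrite(f'pics/{n}_{sys.argv[1]}.png',np.mean([x[0] for x in D],0))
        for a in sys.argv[2:]: depth_fit(n,d,*map(float,a.split(',')))
E
python3 meas2.py 6 60,72 42,53
```

```text
top z65.1 mean [-0.7 43.4] rect [-0.9 44.8] [120.1  22.6] ang180.0 ext [-58.6  57.4] [33.9 55.4] 643
top z65.2 mean [  3.9 -52.3] rect [  3.5 -51. ] [119.6  26.9] ang0.4 ext [-54.3  61.6] [-62.  -40.6] 663
top z47.3 mean [49.7 -1.9] rect [49.4  0.3] [81.1 23.1] ang89.0 ext [38.2 60.5] [-38.6  32.9] 357
top z47.3 mean [-46.1  -2.3] rect [-47.  -3.] [24.5 74.3] ang89.8 ext [-57.8 -36.1] [-39.2  31.9] 368
side z65.6 mean [-3.3 41.9] rect [19.8 45.2] [160.4  26.9] ang0.0 ext [-59.8  56.9] [34.  53.5] 356
side z65.6 mean [  1.  -53.9] rect [ 23.7 -51.1] [159.8  22.8] ang0.2 ext [-55.6  60.7] [-61.8 -41.8] 383
side z47.9 mean [46.9 -1.4] rect [48.3 -5.5] [76.8 31.8] ang86.1 ext [31.  60.3] [-40.4  31.2] 188
side z47.6 mean [-49.6  -7. ] rect [-46.8 -12.4] [94.6 23. ] ang85.0 ext [-58.1 -35.7] [-59.4  31.8] 250[ WARN:0@1.133] global loadsave.cpp:1063 imwrite_ Unsupported depth image for selected encoder is fallbacked to CV_8U.
```

```bash
cat > edge.py <<'E'
from h import *
np.set_printoptions(precision=2,suppress=True)
ex=np.array([.1253,-.9921]);ey=np.array([.9921,.1253]); C0=np.array([542.8,79.25])
def sample(n,img,bx,by,z):
    c=eyes.calibration(n); xy=(C0+np.outer(bx.ravel(),ex)+np.outer(by.ravel(),ey))/1000
    P=np.c_[xy,np.full(len(xy),z/1000),np.ones(len(xy))]@c['world_to_cam'].T
    u=c['fx']*P[:,0]/P[:,2]+c['cx']; v=c['fy']*P[:,1]/P[:,2]+c['cy']
    return cv2.remap(img.astype(np.float32),u.reshape(bx.shape).astype(np.float32),v.reshape(bx.shape).astype(np.float32),cv2.INTER_CUBIC)
def edge(n,img,ax,pos,lo,hi,z,r=7):
    s=np.arange(-r,r+.01,.25); t=np.linspace(lo,hi,60); S,T=np.meshgrid(pos+s,t)
    I=sample(n,img,S,T,z) if ax==0 else sample(n,img,T,S,z)
    g=np.linalg.norm(np.gradient(cv2.GaussianBlur(I.mean(0),(1,9),1.2).reshape(len(s),3),axis=0),axis=1)
    i=g[4:-4].argmax()+4; w=slice(max(i-6,0),i+7); return (pos+s)[w]@g[w]/g[w].sum(), g[i]
def box(n,img,name,xs,ys,z,cut=8):
    xr=(xs[0]+cut,xs[1]-cut); yr=(ys[0]+cut,ys[1]-cut)
    e=[edge(n,img,0,x,*yr,z) for x in xs]+[edge(n,img,1,y,*xr,z) for y in ys]
    e=np.array(e); print(n,name,'x',e[:2,0],'y',e[2:,0],'mid',e[:2,0].mean(),e[2:,0].mean(),'g',e[:,1].round(0))
E
cat > e1.py <<'E'
from edge import *
for n in('top','side'):
    i0,i1,i6=[cv2.imread(f'pics/{n}{k}.png') for k in('0','1','_6')]
    box(n,i0,'board',(-80,80),(-80,80),12)
    box(n,i0,'b1',(-60,36),(36,60),30,5); box(n,i0,'b2',(-60,36),(-60,-36),30,5)
    box(n,i0,'laid',(36,60),(-60,60),48,5); box(n,i1,'laid',(36,60),(-60,60),48,5); box(n,i1,'sec',(-60,-36),(-60,60),48,5)
    box(n,i6,'left',(-60,60),(36,60),66,5); box(n,i6,'right',(-60,60),(-60,-36),66,5)
E
python3 e1.py
```

```text
top board x [-80.21  80.01] y [-80.26  79.77] mid -0.09843719312572574 -0.24288612919057329 g [17. 16. 18. 16.]
top b1 x [-59.98  35.18] y [31.76 59.71] mid -12.403156965267943 45.73567505322297 g [ 9. 11. 21.  9.]
top b2 x [-60.01  34.94] y [-63.   -36.28] mid -12.537462378987968 -49.63774592577927 g [ 9. 11. 20. 10.]
top laid x [35.98 59.3 ] y [-60.49  59.58] mid 47.63819866559609 -0.4510945168614775 g [ 8. 12. 26.  7.]
top laid x [36.   59.32] y [-60.32  59.51] mid 47.657506949542835 -0.40380418990146083 g [ 9. 13. 25.  9.]
top sec x [-59.99 -36.57] y [-60.08  59.57] mid -48.279814307580764 -0.254461163500288 g [ 8. 17. 26.  9.]
top left x [-61.95  60.55] y [34.46 65.6 ] mid -0.7018493250212359 50.03271377322571 g [11. 10. 23. 15.]
top right x [-58.02  61.39] y [-61.79 -38.41] mid 1.6850008468203193 -50.096727228974736 g [10. 11. 25.  5.]
side board x [-83.75  84.77] y [-80.5   81.01] mid 0.5114203878260639 0.258100116522229 g [5. 8. 7. 7.]
side b1 x [-65.38  36.98] y [30.21 59.51] mid -14.199503092949037 44.85697857781737 g [5. 3. 7. 4.]
side b2 x [-65.63  36.52] y [-65.65 -36.26] mid -14.556589727919398 -50.95584163100361 g [5. 3. 8. 4.]
side laid x [39.   62.73] y [-60.74  62.23] mid 50.86295557946262 0.7443108793426276 g [2. 9. 8. 9.]
side laid x [39.5 62.5] y [-60.96  62.  ] mid 50.99849108886454 0.5225678740578452 g [2. 9. 8. 9.]
side sec x [-65.74 -33.76] y [-60.99  61.94] mid -49.75122766564267 0.47759704062450936 g [ 2.  4. 10. 10.]
side left x [-62.51  60.49] y [33.76 59.75] mid -1.0135238848797954 46.75522676829212 g [3. 9. 9. 9.]
side right x [-56.04  64.76] y [-62.51 -36.77] mid 4.36039256949697 -49.635989757370155 g [ 2.  9. 10.  2.]
```

The edge fit in the top view explains the errors. The camera frame sits about 1.5 mm short of the robot in x. Left therefore needs about (+1.7, -1.5) mm in world x, y and right about (+1.4, +2.0). I'll regrasp each one and nudge it, starting with the left.

```bash
python3 -m handwheel '[9.3,37.6,0,0,0.5, 9.3,37.6,0,0,0.5, 9.3,37.6,0,0,0.5, 9.3,37.6,0,0,0.5, 9.3,37.6,0,0,0.5, 9.3,37.6,0,0,0.5, 0,0,0,0,0.5, 0,0,-10,0,0.5]' 30 >/dev/null
python3 -m handwheel '[0,0,0,0,0.5, 0,0,0,0,0.5]' >/dev/null
python3 go.py 590.2 85.2 65 97.2
```

```text
t20.10 pos [590.2  82.9 103.8] yaw97.09 tilt [-3.1401  0.    ] TOGO [ -0.    2.3 -38.8] spin0.0019 F [-0.1 -0.5  0.3] open46.3 grip0.0
```

```bash
python3 -m handwheel '[0,1.5,-15,0.001,0.5, 0,0,-15,0,0.5, 0,0,-8,0,0.5, 0,0,0,0,0.5, 0,0,0,0,0.5]' >/dev/null
python3 go.py 590.2 85.2 65 97.2
python3 -m handwheel '[0,0,0,0,0, 0,0,0,0,0, 0,0,0,0,0, 0,0,3,0,0, 0,0,0,0,0, 0,0,0,0,0]' >/dev/null
python3 go.py 591.9 83.7 65 97.2
```

```text
t20.60 pos [591.   85.1  66.8] yaw97.19 tilt [3.1411e+00 1.0000e-04] TOGO [-0.8  0.1 -1.8] spin0.0001 F [-0.  -0.1 -0.4] open46.2 grip0.0
t21.20 pos [590.8  85.7  69.6] yaw97.24 tilt [3.1412e+00 1.0000e-04] TOGO [ 1.1 -2.  -4.6] spin-0.0007 F [ 0.1 -0.1 -1.1] open23.7 grip30.0
```

```bash
python3 -m handwheel '[1.1,-1.6,0,-0.001,0, 0,0,0,0,0, 0,0,-2,0,0, 0,0,-1,0,0, 0,0,0,0,0, 0,0,0,0,0]' >/dev/null
python3 go.py 591.9 84.1 66.6 97.2
python3 -m handwheel '[0,0,-0.3,0,0, 0,0,0,0,0]' >/dev/null
python3 go.py 591.9 84.1 66.6 97.2
```

```text
t21.80 pos [592.   84.   67.2] yaw97.18 tilt [3.1409e+00 2.0000e-04] TOGO [-0.1  0.1 -0.6] spin0.0003 F [-3.  -0.7  5.8] open23.7 grip30.0
t22.00 pos [592.   84.   67.2] yaw97.18 tilt [3.1407e+00 3.0000e-04] TOGO [-0.1  0.1 -0.6] spin0.0003 F [-3.1 -0.1  9. ] open24.1 grip30.0
```

```bash
python3 -m handwheel '[0,0,0,0,0.5, 0,0,0,0,0.5, 0,0,0,0,0.5, 0,0,15,0,0.5, 0,0,20,0,0.5, -32.4,-3.5,0,0,0.5, -32.4,-3.5,0,0,0.5, -32.4,-3.5,0,0,0.5]' >/dev/null
python3 -m handwheel '[0,0,0,0,0.5, 0,0,-12,0,0.5, 0,0,-15,0,0.5, 0,0,0,0,0.5, 0,0,0,0,0.5]' >/dev/null
python3 go.py 494.8 73.5 66 97.2
```

```text
t23.30 pos [495.3  73.5  73.5] yaw97.18 tilt [-3.1411e+00 -1.0000e-04] TOGO [-0.5 -0.  -7.5] spin0.0004 F [ 0.3  0.5 -0.5] open45.9 grip0.0
```

```bash
python3 -m handwheel '[-0.3,0,-6.8,0,0.5, 0,0,0,0,0.5, 0,0,0,0,0.5, 0,0,0,0,0, 0,0,0,0,0, 0,0,0,0,0]' >/dev/null
python3 go.py 494.8 73.5 66 97.2
python3 -m handwheel '[0,0,3,0,0, 1.4,2,0,0,0, 0,0,0,0,0, 0,0,0,0,0]' >/dev/null
python3 go.py 496.2 75.5 66.5 97.2
```

```text
t23.90 pos [494.4  73.5  67.5] yaw97.18 tilt [3.1411e+00 1.0000e-04] TOGO [ 0.4 -0.  -1.5] spin0.0003 F [-0.3  0.1 -0. ] open26.5 grip0.0
t24.30 pos [495.7  75.6  70.3] yaw97.19 tilt [3.1415 0.    ] TOGO [ 0.5 -0.1 -3.8] spin0.0002 F [-0.1  0.4 -0.7] open24.2 grip30.0
```

```bash
python3 -m handwheel '[0.4,0,-1,0,0, 0,0,-0.7,0,0, 0,0,0,0,0, 0,0,0,0,0]' >/dev/null
python3 go.py 496.2 75.5 66.5 97.2
python3 -m handwheel '[0,0,-0.8,0,0, 0,0,0,0,0]' >/dev/null
python3 go.py 496.2 75.5 66.5 97.2
```

```text
t24.70 pos [496.1  75.5  68.5] yaw97.18 tilt [-3.1415  0.    ] TOGO [ 0.1 -0.  -2. ] spin0.0003 F [-0.6 -1.1 -0.6] open23.8 grip30.0
t24.90 pos [496.2  75.5  67.9] yaw97.18 tilt [3.1413 0.    ] TOGO [-0.  -0.  -1.4] spin0.0003 F [-0.6 -0.2  2.8] open23.7 grip30.0
```

```bash
python3 -m handwheel '[0,0,-0.2,0,0, 0,0,0,0,0.5, 0,0,0,0,0.5, 0,0,0,0,0.5, 0,0,20,0,0.5, 0,0,35,0,0.5, 1.1,40.9,0,-0.0153,0.9, 1.1,40.9,0,-0.0153,0.9]' >/dev/null
python3 -m handwheel '[1.1,40.9,0,-0.0153,0.9, 1.1,40.9,0,-0.0153,0.9, 1.1,40.9,0,-0.0153,0.9, 1.1,40.9,0,-0.0153,0.9, 1.1,40.9,0,-0.0153,0.9, 0,0,0,0,0.9, 0,0,0,0,0.9]' >/dev/null
cat > e2.py <<'E'
from edge import *
import sys
n='top'; p,d=snap(n,n+sys.argv[1])
box(n,p,'board',(-80,80),(-80,80),12)
box(n,p,'left',(-60,60),(36,60),66,5); box(n,p,'right',(-60,60),(-60,-36),66,5)
for q,k,s in((p,'left',(233,185)),(p,'right',(238,228))):
    c,z,a,sz,rc,N=fit(n,q,d,s,.006); q=c-C0; print(k,'board',q@ex,q@ey,'ang%.1f'%a,sz,N)
cv2.imwrite(f'pics/c_{n}{sys.argv[1]}.png',cv2.resize(p[160:270,185:285],None,fx=5,fy=5,interpolation=2))
E
python3 e2.py 7; python3 go.py 503.8 362 23 91.05
```

```text
top board x [-80.21  80.02] y [-80.26  79.78] mid -0.09881378995324752 -0.2384761041291057 g [17. 16. 18. 16.]
top left x [-60.56  59.24] y [35.98 65.62] mid -0.6596604994499309 50.80135984234401 g [ 8. 14. 24. 17.]
top right x [-60.03  59.64] y [-60.04 -36.64] mid -0.19410866413279138 -48.3402578611783 g [ 8. 13. 25.  5.]
left board -1.1255252699279734 48.09517264358525 ang97.1 [119.43  23.17] 587
right board -0.1669008322143496 -48.18613193634029 ang97.1 [119.74  22.96] 610
t26.45 pos [503.5 361.4 122.1] yaw91.08 tilt [-3.1407e+00  9.0000e-04] TOGO [  0.3   0.6 -99.1] spin-0.0006 F [-0.2 -0.2 -0.6] open82.6 grip0.0
```

View pics/c_top7.png

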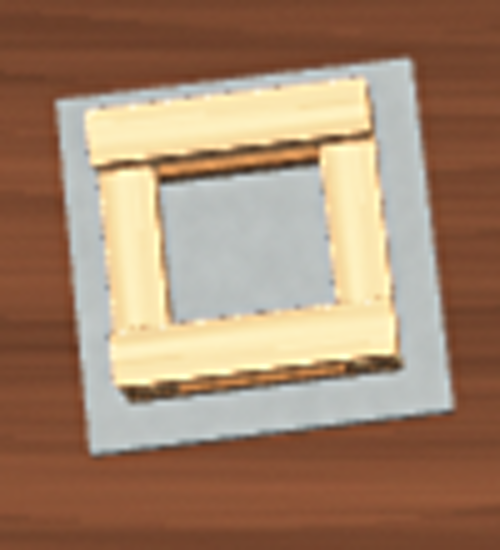

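The crib is now square in the top view. Left is at crop (230,120), right at (255,345), and both are flush with the layers below to about 0.5 mm. Now the block.

```bash
python3 -m handwheel '[0.2,0.4,-25,0,0.9, 0,0,-30,0,0.9, 0,0,-25,0,0.9, 0,0,-14,0,0.9, 0,0,0,0,0.9, 0,0,0,0,0.9]' >/dev/null
python3 go.py 503.8 362 23 91.05
python3 -m handwheel '[0,0,-4.5,0,0.9, 0,0,0,0,0.9, 0,0,0,0,0, 0,0,0,0,0, 0,0,0,0,0, 0,0,0,0,0, 0,0,0,0,0]' 35
python3 go.py 543.8 79.3 84 7.2
```

```text
t27.05 pos [504.7 361.9  29.4] yaw90.99 tilt [ 3.1407e+00 -4.0000e-04] TOGO [-0.9  0.1 -6.4] spin0.0010 F [-0.6  0.7  0.1] open82.5 grip0.0
time: 27.75
tool_pos: [0.5041, 0.3623, 0.0243]
tool_rot: [3.141, -0.0, 1.589]
contact_force: [-0.5, 0.3, 1.7]
opening: 0.0598
grip_force: 35.0
t27.75 pos [504.1 362.3  24.3] yaw91.05 tilt [ 3.1413e+00 -1.0000e-04] TOGO [  39.7 -283.    59.7] spin-1.4634 F [-0.5  0.3  1.7] open59.8 grip35.0
```

```bash
python3 -m handwheel '[0,0,15,0,0, 0,0,35,0,0, 0,0,40,0,0, 3.65,-25.7,8,-0.133,0, 3.65,-25.7,0,-0.133,0, 3.65,-25.7,0,-0.133,0, 3.65,-25.7,0,-0.133,0, 3.65,-25.7,0,-0.133,0]' >/dev/null
python3 -m handwheel '[3.65,-25.7,0,-0.133,0, 3.65,-25.7,0,-0.133,0, 3.65,-25.7,0,-0.133,0, 3.65,-25.7,0,-0.133,0, 3.65,-25.7,0,-0.133,0, 3.65,-25.7,0,-0.133,0, 0,0,0,0,0, 0,0,0,0,0]' >/dev/null
python3 -m handwheel '[0,0,0,0,0, 0,0,0,0,0]' >/dev/null
python3 go.py 544.1 79.4 85.3 7.2
```

```text
t29.55 pos [544.   80.5 122.3] yaw7.34 tilt [-3.1415 -0.    ] TOGO [  0.1  -1.1 -37. ] spin-0.0024 F [ 0.4  0.1 -1.9] open60.0 grip35.0
```

```bash
python3 -m handwheel '[0,-0.7,-12,-0.002,0, 0,0,-12,0,0, 0,0,-6,0,0, 0,0,0,0,0, 0,0,0,0,0, 0,0,0,0,0]' >/dev/null
python3 go.py 544.1 79.4 85.3 7.2
```

```text
t30.15 pos [544.4  78.8  92.3] yaw7.11 tilt [ 3.1415e+00 -5.0000e-04] TOGO [-0.3  0.6 -7. ] spin0.0017 F [-0.9  0.7 -2.1] open59.6 grip35.0
```

```bash
python3 -m handwheel '[-0.2,0.5,-3,0.001,0, 0,0,-2,0,0, 0,0,-1,0,0, 0,0,0,0,0, 0,0,0,0,0]' >/dev/null
python3 go.py 544.1 79.4 85.3 7.2
python3 -m handwheel '[0,0,-0.6,0,0, 0,0,0,0,0]' >/dev/null
python3 go.py 544.1 79.4 85.3 7.2
```

```text
t30.65 pos [544.   79.3  86.1] yaw7.16 tilt [ 3.1415 -0.    ] TOGO [ 0.1  0.1 -0.8] spin0.0006 F [-0.1 -0.2 -2.1] open59.5 grip35.0
t30.85 pos [544.   79.3  85.5] yaw7.16 tilt [3.1415 0.    ] TOGO [ 0.1  0.1 -0.2] spin0.0007 F [-0.1  0.3 -2. ] open60.1 grip35.0
```

```bash
python3 -m handwheel '[0,0,-0.4,0,0, 0,0,0,0,0]' >/dev/null
python3 go.py 544.1 79.4 85.3 7.2
python3 -m handwheel '[0,0,-0.4,0,0, 0,0,0,0,0]' >/dev/null
python3 go.py 544.1 79.4 85.3 7.2
```

```text
t31.05 pos [544.   79.3  85.3] yaw7.16 tilt [ 3.1415e+00 -2.0000e-04] TOGO [0.1 0.1 0. ] spin0.0007 F [-0.   0.2 -0.1] open59.9 grip35.0
t31.25 pos [544.   79.3  85.3] yaw7.17 tilt [ 3.1414e+00 -4.0000e-04] TOGO [0.1 0.1 0. ] spin0.0006 F [-2.   0.1  4.4] open59.9 grip35.0
```

The block is in contact at 4 N. I'll release, lift straight up, back off and check.

```bash
python3 -m handwheel '[0,0,0,0,0.85, 0,0,0,0,0.85, 0,0,0,0,0.85, 0,0,15,0,0.85, 0,0,30,0,0.85, 0,0,40,0,0.85, 0,-40,0,0,0.85, 0,-40,0,0,0.85]' >/dev/null
python3 -m handwheel '[0,-45,0,0,0.85, 0,-45,0,0,0.85, 0,-45,0,0,0.85, 0,-45,0,0,0.85, 0,0,0,0,0.85, 0,0,0,0,0.85]' >/dev/null
python3 - <<'E'
from edge import *
for n in('top','side'):
    p,d=snap(n,n+'8'); box(n,p,'block',(-30,30),(-60,60),101,6)
    s=(231,206) if n=='top' else (246,228)
    c,z,a,sz,rc,N=fit(n,p,d,s,.006); q=c-C0; print('block',z,'board',q@ex,q@ey,'ang%.1f'%a,sz,N)
p=cv2.imread('pics/top8.png');box('top',p,'left',(-60,60),(36,60),66,5); box('top',p,'right',(-60,60),(-60,-36),66,5)
a=cv2.resize(cv2.imread('pics/side8.png')[180:300,190:300],None,fx=4,fy=4,interpolation=2)
b=cv2.resize(p,None,fx=.64,fy=.64); c=np.zeros((480,800,3),np.uint8); c[:,:440]=a; c[:269,440:798]=b[:269,:358]; cv2.imwrite('pics/fin.png',c)
E
python3 go.py 544 79 85 7.2
```

```text
top block x [-29.47  29.18] y [-61.02  58.49] mid -0.14580301954839214 -1.2678114697806393 g [10. 20. 27. 24.]
block 100.29085207069332 board -0.4260287901306095 -1.7587977070617224 ang6.8 [118.77  58.86] 1621
side block x [-30.24  32.  ] y [-61.73  59.99] mid 0.8802786921871064 -0.8703406447413649 g [ 2.  8. 10. 11.]
block 100.8377659591908 board -0.8363774267578068 -2.533600605468705 ang6.8 [116.97  60.55] 853
top left x [-60.45  59.2 ] y [35.98 65.96] mid -0.6251559686327646 50.96996037507369 g [10. 15. 10. 13.]
top right x [-59.83  59.77] y [-55.77 -36.79] mid -0.02588856863883393 -46.27783370334833 g [ 9. 15. 13.  1.]
t32.75 pos [ 543.9 -179.6  169.5] yaw7.20 tilt [-3.1409e+00  5.0000e-04] TOGO [ 1.000e-01  2.586e+02 -8.450e+01] spin0.0000 F [ 0.3 -0.7  0.4] open78.2 grip0.0
```

View pics/fin.png

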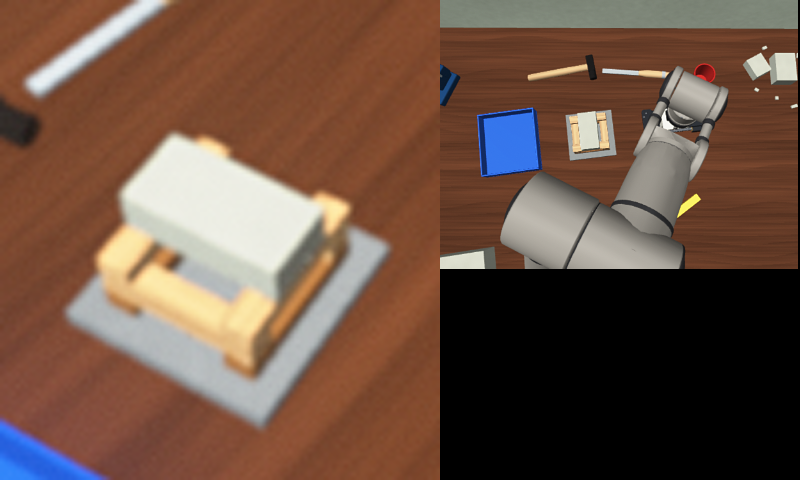

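The block sits level on both top slats, at side crop (220,200), within about 1 mm of centre. The slats have not moved, and the chisel, mallet and pot are where they were.

```bash
python3 -c "
from cell import robot; print(robot.hand_in())"
```

```text
the job is handed in; nothing more can be done
None
```

I finished the crib and set the block on top, then handed the job in at about 33 s: all slats measured flush to within about 0.5 mm in the top view, the block about 1 mm off centre along its length, and the chisel, mallet and red pot were never touched.

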